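# Hold the sextant bracket's bolt head from turning

## Robot

A 7-joint arm with a two-finger parallel gripper is mounted at the origin on the work surface. World frame = base frame: x ahead of the robot, y to its left, z up, the work surface at z = 0. Lengths are in m, angles in rad, forces in N, time in s.
With the tool pointing down it reaches from about 0.35 to 0.775 m from the base axis. Payload 3.1 kg.
Tool frame: the origin (TCP) lies at the centre of the arm's flange, where the gripper is bolted on; the fingertips stand 173 mm ahead of it and the grasp point (between the pads) lies 155 mm ahead of it (arm.tcp_to_grasp is the distance from the TCP to the grasp point, in m); z points along the fingers, y is the line along which they close (so a half turn about z gives the same grasp; the last joint's range is limited). The gripper opens to 85 mm and grips with 20 to 120 N. Pads are 22 mm wide; open, the fingers measure 114 mm over their backs; the gripper's body (76 mm by 85 mm) begins 54 mm behind the grasp point. The pads swing forward as they close: fully open they stand 13 mm farther back than shut.
Start: joints at [1.266, 0.311, 0.014, 1.512, -0.004, 1.319, -0.027], TCP at [0.143, -0.531, 0.405] pointing down, gripper open.
Joint ranges: [-2.7, 2.7], [-0.3, 1.91], [-1.27, 1.3], [0.12, 2.57], [-1.44, 4.58], [0.2, 2.03], [-3.05, 3.05]. Speed limits (rad/s): [2.79, 2.79, 3.14, 3.14, 3.14, 3.14, 3.14].

## Interface

Orientations are given as a unit quaternion [x, y, z, w].
In Python, from bench import arm gives the robot as it stands.
- The arm moves only by the shell command python3 -m inch 'ROWS' [FORCE]. ROWS is JSON, a list that holds one entry, the list of rows, each a list of 7 numbers: the shift along the tool's x, y, z in m, then the turn, a rotation vector about the tool's x, y, z in rad, then the opening, from 0 (shut) to 1 (fully open). A call has 1 to 10 rows; each row is the pose to reach, as a shift and turn from the pose commanded when the call began, along the tool's axes at that moment; what a row does not reach only later rows make up. A row lasts 1/10 s, in which the tool goes at most 50 mm and 8.59 degrees, less where a joint would pass 70% of its speed; a pose out of reach is approached as far as the arm can. A call with a gripper value outside its range is refused whole. The fingers move at their own pace and stop on an object; FORCE is the grip in N (left out, the last holds). Time passes only in rows, so rows that repeat a pose let the fingers close. It gives the time, the measured TCP pose, the force, the opening and the grip force at its end, in the units of the state.
- arm.read_state(): the state, without advancing time (a new reading comes with each control period).
- arm.get_image(name): name is "scene" or "side" or "wrist"; returns the picture (480x640x3 uint8, red, green, blue); there is no depth.
- arm.calibration(name): a dict with "intrinsics" (3x3 intrinsics, pixels), "R" (3x3) and "t" (3): a world point X has camera coordinates R X + t. Camera axes: x right, y down, z forward; pixel columns grow to the right and rows downward; lengths in m; the calibration is good to about 2 mm. A picture is of the moment at which its call begins: read the wrist's pose just before it. calibration takes no time and is no camera call; for the wrist camera it gives the pose at the moment of the call.
- arm.hand_in(): hands the job in; it is judged then, once.
The state is a dict: "clock": time; "joint_pos": joint angles; "joint_velocities": joint speeds; "joint_efforts": joint torques, N m; "position": TCP position; "tcp_rot": TCP orientation; "force": force on the tool from outside, world axes, zero at the start; "wrist_torque": the same for the moment, N m; "finger_gap": finger opening in m; "grasp_force": force on a finger pad.
Only numpy, scipy, OpenCV 4.12 (cv2) and the standard library are available. Lean on these libraries where they do the work, as an engineer would, in place of code of your own. Each camera call takes 0.05 s, during which the arm holds its last target. There are 200 camera calls.

## Task

The mate is about to tighten the wing nut on the front of the sextant bracket in the drawer. Swing the clamp lever that lies across the gap behind the bracket fully open, round to its stop, then reach down into the gap, take the bolt's leaning tab head by both its flat sides, bring it squarely upright and hold it there so that its spring cannot turn it. Finish while still gripping it upright, and leave the other things in the drawer where they lie.

Things in the scene. Friction and masses are not known exactly. Their poses are not given: they have to be found in the camera images.
- mount: Fixed sextant mount. Origin: on the drawer floor (6 mm above the work surface), middle of the bracket's rear face. x points from the wing nut side (nearer the robot) through the bracket into the gap, y left along the bracket, z up. Bracket: upright aluminium plate 90 mm wide (y -45 to 45), 80 mm high, x -5 to 0; wing nut in front, x to -24
- gap (a point): Point in the middle of the gap's floor, 23 mm behind the bracket's rear face, on the drawer floor. The gap is 46 mm wide, open at the top and both ends; behind it stands a parallel rear plate 90 mm wide, 62 mm high, 5 mm thick (mount x 46 to 51)
- block (a point): Middle of the top of the dark steel socket block that carries the lever: block 44 mm (mount x 1 to 45) by 34 mm (mount y 78 to 112), 78 mm high
- sextant (a point): Middle of the flat aluminium sextant, fixed, lying right of the bracket: mount y -95 to -290, x -100 to 115, at most 65 mm high. A chrome spring clip, at most 47 mm high, runs from the bracket's right edge onto it (mount y -40 to -127)
- lever (a joint): Angle of the steel clamp lever about the upright pin on the socket block, rad. 0: shut, pointing along the mount's -y, across the gap above the bolt head. Grows as the free end swings to the rear (mount's +x; counter-clockwise from above) to its stop at 1.6: fully open, pointing to the rear. Starts at 0 to 0.3. Stays where left; friction 0.08 N m, damping 0.05 N m s/rad
- lever_hinge (a point): Point on the lever's pin axis, at the underside of the lever bar, 86 mm above the drawer floor. The bar is 14 mm wide and 8 mm thick and ends 125 mm from the pin
- lever_knob (a point): Point on the axis of the lever's upright round black knob, 118 mm from the pin axis. The knob is 14 mm in diameter and 36 mm tall, standing on the bar; this point lies 14 mm below its top and 22 mm above the bar's upper face
- bolt (a joint): Angle of the bolt about its level axis (the mount's x axis), rad. 0: the two flats of the tab head stand upright. A torsion spring (0.32 N m/rad) makes it lean at 0.25 when nobody holds it (its top towards the right, the mount's -y). Gripped in line with the flats it turns with the gripper; a firm squeeze (25 N) between upright fingers also brings it upright
- bolt_head (a point): Centre of the steel bolt's tab head, on the bolt axis, 55 mm above the drawer floor, 23 mm behind the bracket's rear face, in the middle of the gap. The head is a flat tab: at joint value 0 it is 36 mm tall, 10 mm thick along the mount's y (the grasp width), 14 mm deep along the mount's x. An 8 mm shank joins it to the bracket
- flashlight: Bystander: red plastic flashlight lying on its side, 150 mm long (along its x), 36 mm thick; origin under its middle
- eyepiece_cap: Bystander: black rubber eyepiece cap, a small cup 40 mm across, 18 mm high, in front of the bracket; origin under its middle
- slide_rule: Bystander: steel slide rule, 200 mm long (along its y), 34 mm wide, 11 mm thick, behind the rear plate; origin under its middle
- dividers: Bystander: steel chart dividers, 115 mm long (along its y), 10 mm thick, lying left of the socket block; origin under their middle
- logbook: Bystander: logbook 114 x 154 x 24 mm; origin under its middle
- fuse_tin: Bystander: grey tin 53 x 78 x 36 mm; origin under its middle

How it is judged:
On the way, in this order (a step that is already met when the one before it is completed fails the run):
1. the clamp lever is swung fully open (beyond 1.4 rad) (value of joint lever above 1.4 rad), for 0.2 s.
2. the bolt head is gripped by both flats and squared upright (contact force between the fingers and bolt_c2 above 3 N and contact force between the fingers and bolt_c3 above 3 N and value of joint bolt between -0.12 and 0.12 rad), for 0.3 s.
At the end, for the whole second after the job is handed in: The lever stands fully open (above 1.4 rad of 1.6), and the fingers still grip the bolt head, with more than 3 N on each of its two flats, keeping it still and within 0.12 rad of upright against its spring (all of step 2 and value of joint lever above 1.4 rad and velocity of joint bolt between -0.05 and 0.05 rad/s); the arm keeps its last pose, push and grip.
It fails at once if a bystander is moved by more than 30 mm (distance of any of flashlight, eyepiece_cap, slide_rule, dividers, logbook, fuse_tin from where it was at the start of the episode above 0.03 m).
It also fails if it takes over 54 s, if anything falls off the work surface, if the arm or the gripper's body presses on something with over 40 N, if the wrist force passes 120 N, or if a joint passes its speed limit or range.

## Working session

There is one attempt and no reset: what is moved stays moved. The work goes in short steps, Python scripts to look and compute and a shell command to move; the robot and the scene stay as the last step left them, time stands still between calls to the robot, and variables do not carry over. Pictures are saved under pics/ and viewed, at most 10 in all, crops included, and the job is handed in when it is done.

```bash
mkdir -p pics
python3 - <<'E'
from bench import arm
import cv2,numpy as np
s=arm.read_state();print({k:np.round(v,3).tolist() for k,v in s.items()})
for n in("scene","side"):
    c=arm.calibration(n);print(n,np.round(c["intrinsics"],1).tolist(),np.round(c["R"],3).tolist(),np.round(c["t"],3).tolist())
    cv2.imwrite(f"pics/{n}0.png",arm.get_image(n)[:,:,::-1])
E
```

```text
{'clock': 0.0, 'joint_pos': [1.266, 0.312, 0.014, 1.513, -0.004, 1.319, -0.027], 'joint_velocities': [-0.001, -0.0, -0.001, 0.0, -0.0, -0.001, 0.001], 'joint_efforts': [0.0, -37.992, 0.146, -23.06, 0.012, 0.014, -0.0], 'position': [0.143, -0.531, 0.404], 'tcp_rot': [0.991, 0.131, -0.0, -0.001], 'force': [0.708, -0.271, -0.199], 'wrist_torque': [0.064, 0.02, 0.03], 'grasp_force': 0.0, 'finger_gap': 0.086}
scene [[558.6, 0.0, 320.0], [0.0, 558.6, 239.4], [0.0, 0.0, 1.0]] [[-0.737, 0.675, -0.022], [0.457, 0.475, -0.752], [-0.497, -0.564, -0.659]] [0.387, -0.185, 1.376]
side [[488.2, 0.0, 320.3], [0.0, 488.2, 248.2], [0.0, 0.0, 1.0]] [[0.949, -0.314, -0.012], [-0.193, -0.554, -0.81], [0.247, 0.771, -0.587]] [-0.505, 0.227, 0.852]
```

View pics/scene0.png

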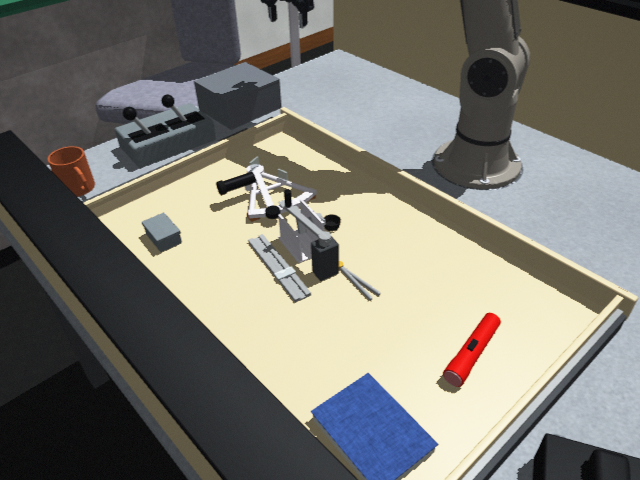

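View pics/side0.png

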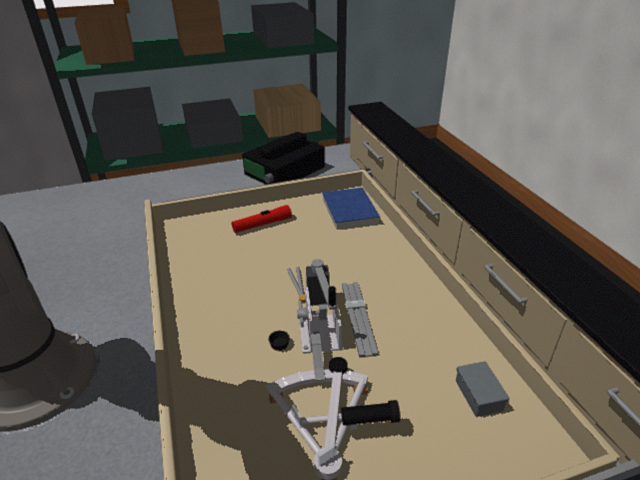

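The scene view has the block near (325,258), with the lever running to the knob near (288,198). In the side view the block is near (318,285) and the knob near (333,296). I'll enlarge both.

Run:
```python
import cv2,numpy as np
a=cv2.imread("pics/scene0.png")[170:310,240:390];b=cv2.imread("pics/side0.png")[240:400,260:400]
cv2.imwrite("pics/c1.png",np.hstack([cv2.resize(a,(400,373),interpolation=2),cv2.resize(b,(400,457),interpolation=2)[:373]]))
cv2.imwrite("pics/c1.png",np.hstack([cv2.resize(a[:,:133],(399,420),interpolation=2),cv2.resize(b[:140,:133],(399,420),interpolation=2)]))
```

```text
(no output)
```

View pics/c1.png

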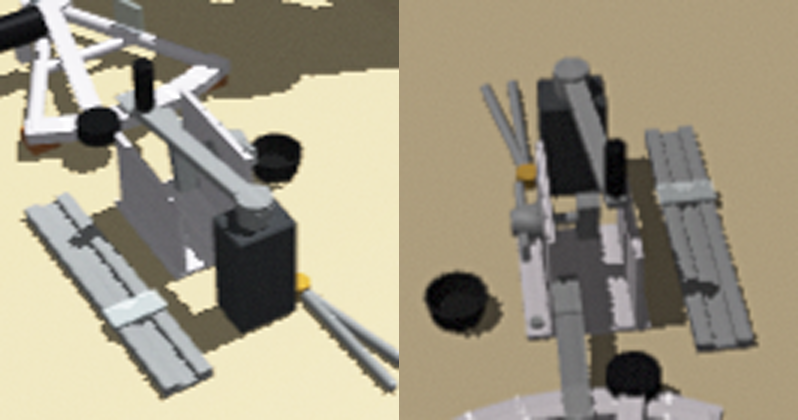

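Reading the crop at 3x, the knob top is at scene (288,191) and side (332.3,287.3), and the pin cap is at scene (324.7,234.3) and side (317.7,262). The bolt head is at about side (323.7,306.7). Next I'll triangulate these.

```bash
cat > h.py <<'E'
import cv2,numpy as np
from bench import arm
def P(c): return np.array(c["intrinsics"])@np.c_[c["R"],c["t"]]
def tri(ca,a,cb,b):
    X=cv2.triangulatePoints(P(ca),P(cb),np.array(a,float).reshape(2,1),np.array(b,float).reshape(2,1)).ravel();X=X[:3]/X[3]
    e=[np.round(proj(c,X)-p,1).tolist() for c,p in((ca,a),(cb,b))]
    return X,e
def proj(c,X): x=P(c)@np.r_[X,1];return x[:2]/x[2]
def onz(c,p,z):
    R=np.array(c["R"]);C=-R.T@c["t"];d=R.T@np.linalg.inv(c["intrinsics"])@[*p,1];return C+d*(z-C[2])/d[2]
E
python3 - <<'E'
from h import *
A=arm.calibration("scene");B=arm.calibration("side")
for n,a,b in(("ktop",(288,191.5),(332.3,288)),("kbot",(288.3,205.3),(332.3,304)),("pin",(324.7,235),(317.7,262.5))):
    X,e=tri(A,a,B,b);print(n,np.round(X,4),e)
print(onz(A,(324.7,235),.104),onz(B,(317.7,262.5),.104),onz(B,(323.7,306.7),.079))
E
```

```text
ktop [ 0.5225 -0.0919  0.1356] [[-0.8, 0.2], [-1.2, -0.3]]
kbot [ 0.5222 -0.094   0.1007] [[-0.6, 0.2], [-0.9, -0.2]]
pin [0.5337 0.0239 0.1033] [[-0.7, 0.3], [-0.9, -0.3]]
[0.53276317 0.02489429 0.104     ] [0.53489841 0.02161438 0.104     ] [ 0.51455195 -0.0744118   0.079     ]
```

The points check out. Knob to pin is 118 mm and the heights are right. The bolt top is 95 mm from the pin, which gives a mount yaw of about -0.2 and a lever angle of about 0.1. I'll move above the area with the tool turned to line up with the mount, and look with the wrist camera.

```bash
python3 -m inch '[[[0.04,-0.03,0,0,0,0.05,0],[0.08,-0.06,0,0,0,0.1,0],[0.12,-0.09,0,0,0,0.15,0],[0.16,-0.12,0,0,0,0.2,0],[0.2,-0.15,0,0,0,0.25,0],[0.24,-0.18,0,0,0,0.3,0],[0.28,-0.21,0,0,0,0.35,0],[0.32,-0.24,0,0,0,0.4,0],[0.35,-0.265,0,0,0,0.43,0],[0.37,-0.28,0,0,0,0.463,0]]]' 20
python3 - <<'E'
from h import *
import json
s=arm.read_state();c=arm.calibration("wrist");cv2.imwrite("pics/w1.png",arm.get_image("wrist")[:,:,::-1])
json.dump({k:np.array(v).tolist() for k,v in c.items()},open("w1.json","w"))
print(s["position"],s["tcp_rot"],c)
E
```

```text
clock: 1.1
position: [0.4288, -0.1609, 0.4044]
tcp_rot: [0.995, -0.098, -0.0, -0.001]
force: [0.0, -1.4, 0.6]
finger_gap: -0.0002
grasp_force: 0.0
[ 0.4287788  -0.16086424  0.40444397] [ 9.95191714e-01 -9.79428722e-02 -5.12117212e-05 -8.01738289e-04] {'intrinsics': array([[416.60918517,   0.        , 312.94460304],
       [  0.        , 416.60918517, 243.56971814],
       [  0.        ,   0.        ,   1.        ]]), 'R': array([[-0.19603188, -0.98059661, -0.00134012],
       [-0.93619499,  0.18674858,  0.29776486],
       [-0.29173695,  0.05962602, -0.9546383 ]]), 't': array([-0.07297649,  0.3915455 ,  0.51410854])}
```

View pics/w1.png

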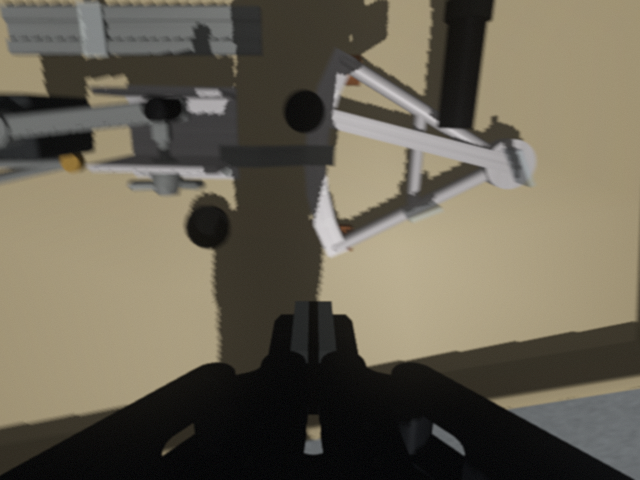

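The wrist view shows the knob at (160,108), the bolt and shank at (160,130), and the bracket's top edge from about (88,167) to (232,174). The fingertips are at (313,305). I'll move nearer for a second view.

```bash
python3 -m inch '[[[0.01,-0.03,0,0,0,0,0],[0.02,-0.06,0,0,0,0,0],[0.03,-0.083,0,0,0,0,0],[0.04,-0.083,0,0,0,0,0],[0.04,-0.083,0,0,0,0,0],[0.04,-0.083,0,0,0,0,0]]]'
python3 - <<'E'
from h import *
import json
s=arm.read_state();c=arm.calibration("wrist");im=arm.get_image("wrist")[:,:,::-1];cv2.imwrite("pics/w2.png",im)
json.dump({k:np.array(v).tolist() for k,v in c.items()},open("w2.json","w"))
print(s["position"],s["tcp_rot"])
cv2.imwrite("pics/w2c.png",cv2.resize(im[60:330,150:510],(800,600),interpolation=2))
E
```

```text
clock: 1.75
position: [0.4827, -0.0928, 0.4042]
tcp_rot: [0.995, -0.101, -0.001, 0.0]
force: [-0.1, -0.5, -0.6]
finger_gap: 0.0001
grasp_force: 0.0
[ 0.4826957  -0.09282938  0.40417484] [ 9.94877462e-01 -1.01083976e-01 -8.18132777e-04  4.41823865e-04]
```

View pics/w2c.png

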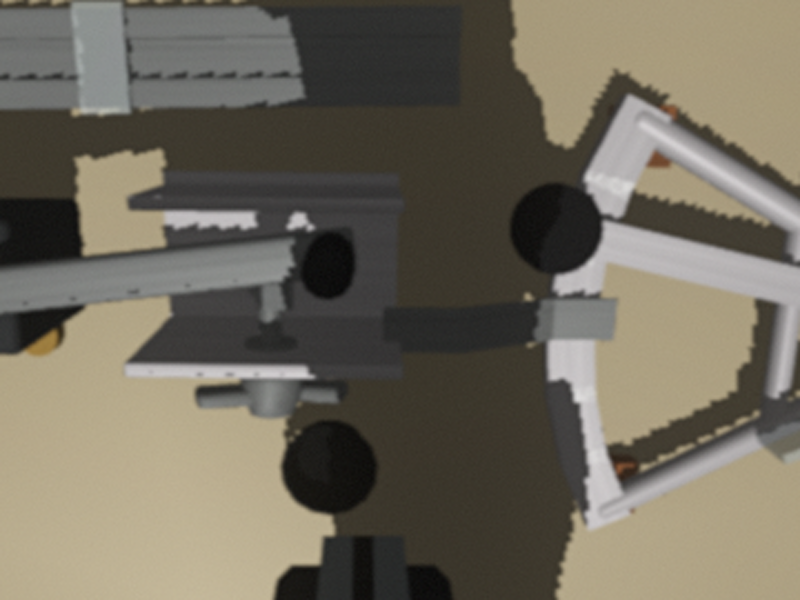

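Run:
```python
from h import *
import json
c=json.load(open("w2.json"));f=lambda u,v:(150+u/2.2222,60+v/2.2222)
for n,p,z in(("knob",(330,264),.136),("frontL",(126,378),.086),("frontR",(402,378),.086),("rearplL",(128,208),.068),("rearplR",(403,207),.068),("rpL-rear",(162,172),.068)): print(n,onz(c,f(*p),z).round(4))
w1=json.load(open("w1.json"));print(tri(w1,(161,107),c,f(330,264)))
print("sextant clip etc; tool axes:");from scipy.spatial.transform import Rotation as R
s=arm.read_state();print(R.from_quat(s["tcp_rot"]).as_matrix().round(3))
```

```text
knob [ 0.5225 -0.0929  0.136 ]
frontL [ 0.4929 -0.0175  0.086 ]
frontR [ 0.4749 -0.1046  0.086 ]
rearplL [ 0.5439 -0.0283  0.068 ]
rearplR [ 0.5262 -0.1156  0.068 ]
rpL-rear [ 0.5527 -0.0421  0.068 ]
(array([ 0.52205807, -0.09273027,  0.13076659]), [[-0.3, 0.5], [0.3, -0.5]])
sextant clip etc; tool axes:
[[ 0.979 -0.201 -0.002]
 [-0.201 -0.979 -0.001]
 [-0.001  0.001 -1.   ]]
```

Everything agrees. Mount yaw is -0.204, the bolt axis is at about (0.512,-0.068) and the pin at about (0.532,0.025). The lever is at about 0.12. I'll lower the shut fingers in front of the knob, turned to face along its swing.

```bash
python3 -m inch '[[[0,-0.005,0.04,0,0,0,0],[0,-0.005,0.08,0,0,-0.06,0],[0.005,-0.005,0.11,0,0,-0.12,0],[0.013,-0.005,0.121,0,0,-0.12,0],[0.013,-0.005,0.121,0,0,-0.12,0],[0.013,-0.005,0.121,0,0,-0.12,0],[0.013,-0.005,0.121,0,0,-0.12,0]]]'
python3 - <<'E'
from h import *
s=arm.read_state();print(s["position"],s["tcp_rot"],s["joint_pos"].round(2) if hasattr(s["joint_pos"],"round") else s["joint_pos"])
a=2*np.arctan2(s["tcp_rot"][1],s["tcp_rot"][0]);x=np.array([np.cos(a),np.sin(a)]);y=np.array([np.sin(a),-np.cos(a)])
for p in((.5225,-.0928),(.532,.025)):
    d=np.array(p)-s["position"][:2];print(a,d@x,d@y)
E
```

```text
clock: 2.5
position: [0.4977, -0.0891, 0.2856]
tcp_rot: [0.999, -0.041, 0.002, 0.0]
force: [0.7, 0.2, -0.4]
finger_gap: -0.0001
grasp_force: 0.0
[ 0.49768658 -0.08911862  0.28559508] [ 9.99175916e-01 -4.05480465e-02  1.79478897e-03  3.51671607e-04] [ 0.46  0.35 -0.4   1.79  0.16  1.02 -1.65]
-0.08111846745990217 0.025030123002478644 0.00165865832692044
-0.08111846745990217 0.024953605052573977 -0.11652376060670668
```

The measured geometry is within 2 mm of plan. Joint 7 is at -1.65, so I'll limit the yaw. The first half of the swing comes next.

```bash
python3 -m inch '[[[0.008,0.001,0,0,0,0,0],[0.02,0.002,0,0,0,-0.1,0],[0.032,0.002,0,0,0,-0.2,0],[0.044,0.001,0,0,0,-0.3,0],[0.055,-0.001,0,0,0,-0.4,0],[0.067,-0.005,0,0,0,-0.5,0],[0.078,-0.009,0,0,0,-0.6,0],[0.088,-0.015,0,0,0,-0.7,0],[0.088,-0.015,0,0,0,-0.7,0],[0.088,-0.015,0,0,0,-0.7,0]]]'
cat >> h.py <<'E'
def st(pts=()):
    s=arm.read_state();q=s["tcp_rot"];a=2*np.arctan2(q[1],q[0]);x=np.array([np.cos(a),np.sin(a)]);y=np.array([np.sin(a),-np.cos(a)])
    print("pos",np.round(s["position"],4),"yaw",round(a,3),"j",np.round(s["joint_pos"],2))
    for p in pts:
        d=np.array(p)-s["position"][:2];print("pt",p,"tool",(d@x).round(4),(d@y).round(4))
E
python3 - <<'E'
from h import *
st([(.532,.025)])
s=arm.read_state();p=np.array(s["position"][:2])-[.532,.025];print(np.hypot(*p),np.arctan2(p[1],p[0])+np.pi/2+.204)
im=arm.get_image("scene")[:,:,::-1];cv2.imwrite("pics/s2.png",cv2.resize(im[130:310,220:460],(800,600)))
E
```

```text
clock: 3.5
position: [0.586, -0.081, 0.2841]
tcp_rot: [0.953, 0.304, 0.0, 0.0]
force: [-0.7, 0.3, -0.4]
finger_gap: -0.0001
grasp_force: 0.0
pos [ 0.586  -0.081   0.2841] yaw 0.618 j [ 0.47  0.54 -0.52  1.55  0.29  1.13 -1.07]
pt (0.532, 0.025) tool 0.0174 -0.1177
0.11899707355100467 0.6754877251740872
```

View pics/s2.png

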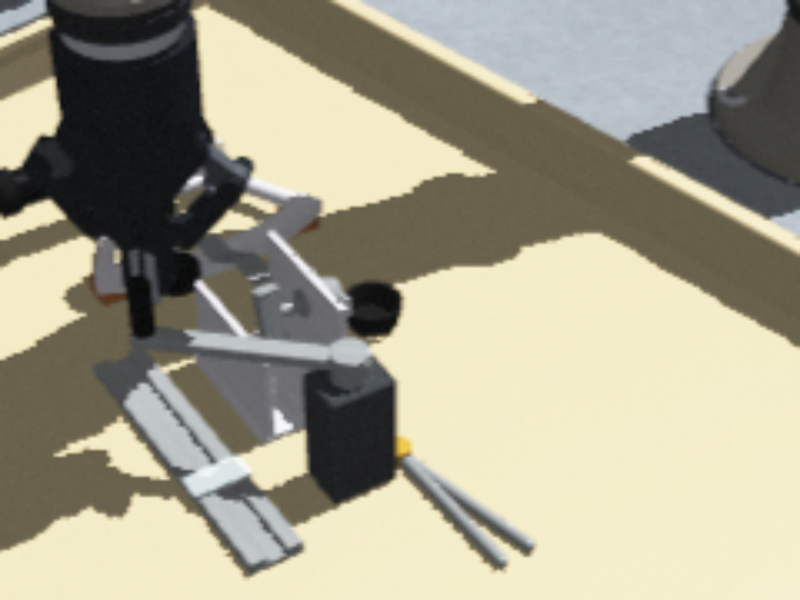

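The lever has followed to about 0.83: the knob is at crop (140,305), against the fingers. Joint 7 moves away from its limit, so I'll continue with full rotation.

```bash
python3 -m inch '[[[0.012,0.001,0,0,0,-0.1,0],[0.024,0.001,0,0,0,-0.2,0],[0.036,0,0,0,0,-0.3,0],[0.047,-0.002,0,0,0,-0.4,0],[0.059,-0.006,0,0,0,-0.5,0],[0.07,-0.01,0,0,0,-0.6,0],[0.08,-0.016,0,0,0,-0.7,0],[0.083,-0.018,0,0,0,-0.72,0],[0.083,-0.018,0,0,0,-0.72,0],[0.083,-0.018,0,0,0,-0.72,0]]]'
python3 - <<'E'
from h import *
st([(.532,.025)])
im=arm.get_image("scene")[:,:,::-1];cv2.imwrite("pics/s3.png",cv2.resize(im[130:310,220:460],(800,600)))
E
```

```text
clock: 4.55
position: [0.6426, -0.0186, 0.2837]
tcp_rot: [0.785, 0.62, -0.0, 0.0]
force: [-0.3, 0.0, 0.6]
finger_gap: 0.0003
grasp_force: 0.0
pos [ 0.6426 -0.0186  0.2837] yaw 1.338 j [ 0.41  0.68 -0.67  1.39  0.43  1.22 -0.53]
pt (0.532, 0.025) tool 0.0169 -0.1176
```

View pics/s3.png

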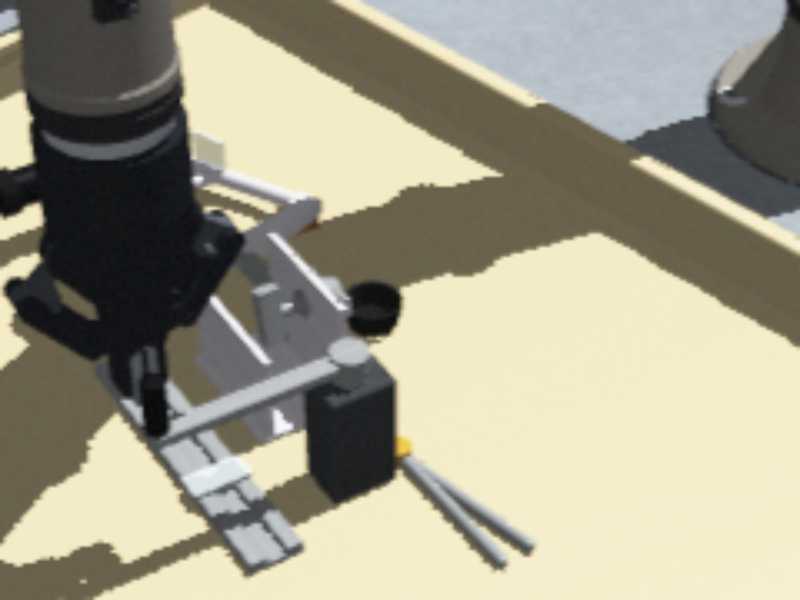

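The knob is at crop (155,405) with the fingers behind it, and the lever points to the rear at about 1.54. I'll push slightly further to the stop, back off and lift, then turn over the bolt.

```bash
python3 -m inch '[[[0.002,0,0,0,0,0,0],[0.004,0,0,0,0,0,0],[0.004,0,0,0,0,0,0],[0.004,0,0,0,0,0,0]]]'; python3 -m inch '[[[-0.01,0,0,0,0,0,0],[-0.025,0,0,0,0,0,0],[-0.03,0,-0.04,0,0,0,0],[-0.03,0,-0.08,0,0,0.1,0],[-0.03,0,-0.12,0,0,0.24,0],[-0.03,0,-0.12,0,0,0.38,0],[-0.03,0,-0.12,0,0,0.52,0],[-0.03,0,-0.12,0,0,0.66,0.45],[-0.03,0,-0.12,0,0,0.8,0.45],[-0.03,0,-0.12,0,0,0.8,0.45]]]'
python3 -c "
from h import *
st([(.512,-.068)])"
```

```text
clock: 5.0
position: [0.6438, -0.0142, 0.2837]
tcp_rot: [0.784, 0.621, -0.0, 0.0]
force: [-0.2, -0.8, -0.9]
finger_gap: -0.0003
grasp_force: 0.2
clock: 6.0
position: [0.6367, -0.0451, 0.4038]
tcp_rot: [0.964, 0.266, -0.0, 0.001]
force: [0.3, -0.8, -0.3]
finger_gap: 0.0385
grasp_force: 0.0
pos [ 0.6367 -0.0451  0.4038] yaw 0.538 j [ 0.36  0.55 -0.53  1.23  0.27  1.43 -1.17]
pt (0.512, -0.068) tool -0.1188 -0.0442
```

```bash
python3 -m inch '[[[-0.03,-0.013,0,0,0,0.12,0.45],[-0.06,-0.026,0,0,0,0.24,0.45],[-0.09,-0.04,0,0,0,0.36,0.45],[-0.12,-0.055,0,0,0,0.48,0.45],[-0.14,-0.064,0,0,0,0.6,0.45],[-0.141,-0.064,0,0,0,0.72,0.45],[-0.141,-0.064,0,0,0,0.742,0.45],[-0.141,-0.064,0,0,0,0.742,0.45],[-0.141,-0.064,0,0,0,0.742,0.45]]]'
python3 - <<'E'
from h import *
import json
st([(.512,-.068)])
c=arm.calibration("wrist");im=arm.get_image("wrist")[:,:,::-1];cv2.imwrite("pics/w3.png",im)
json.dump({k:np.array(v).tolist() for k,v in c.items()},open("w3.json","w"))
cv2.imwrite("pics/w3c.png",cv2.resize(im[90:330,180:500],(800,600),interpolation=2))
E
```

```text
clock: 6.9
position: [0.4835, -0.0611, 0.4036]
tcp_rot: [0.995, -0.1, 0.0, -0.0]
force: [-0.6, 0.2, 0.5]
finger_gap: 0.0385
grasp_force: 0.0
pos [ 0.4835 -0.0611  0.4036] yaw -0.199 j [ 0.46  0.21 -0.44  1.66  0.09  1.29 -1.77]
pt (0.512, -0.068) tool 0.0293 0.0011
```

View pics/w3c.png

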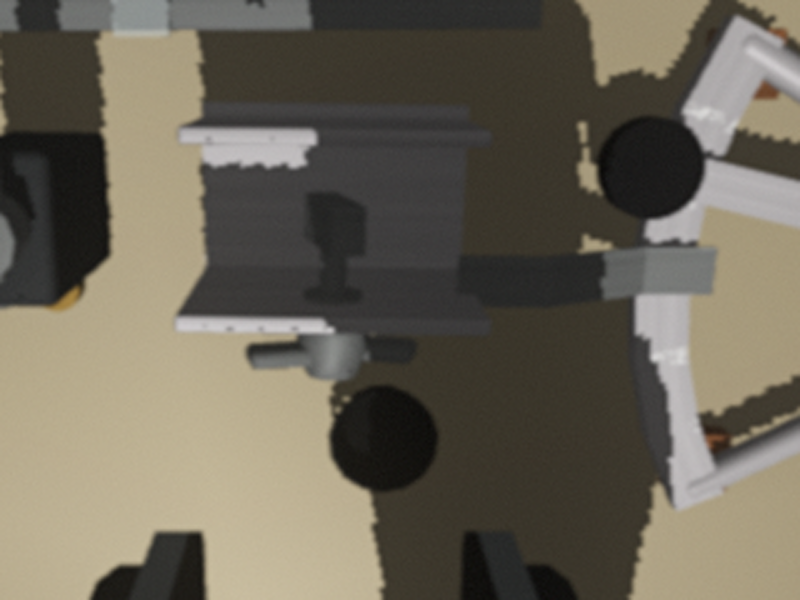

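The lever is clear of the gap. The leaning head is at crop x 308-365, y 192-255. The bracket's front top edge runs from (176,331) to (490,331), and the shank is near x=333.

Run:
```python
from h import *
import json
c=json.load(open("w3.json"));f=lambda u,v:(180+u/2.5,90+v/2.5)
L=onz(c,f(176,331),.086);Rr=onz(c,f(490,331),.086);m=(L+Rr)/2;u=(L-Rr)[:2];print(np.linalg.norm(u));y=u/np.linalg.norm(u);x=np.array([y[1],-y[0]])
print("mountyaw",np.arctan2(x[1],x[0]));b=m[:2]+x*.028;print("bolt",b)
for nm,z,s in(("rearplate",.068,(179,143)),("rpR",.068,(490,143))): 
    X=onz(c,f(*s),z);print(nm,(X[:2]-m[:2])@x-.005,(X[:2]-m[:2])@y)
a=.25
for yy in(-5,5):
  for zz in(-18,18):
    for xx in(-7,7):
      d=np.array([xx,yy*np.cos(a)-zz*np.sin(a),zz*np.cos(a)+yy*np.sin(a)])/1e3
      p=proj(c,np.r_[b+x*d[0]+y*d[1],.061+d[2]]);print((xx,yy,zz),((p-[180,90])*2.5).round())
st([b])
```

```text
0.08930751332498807
mountyaw -0.20057038661280535
bolt [ 0.51201775 -0.06690906]
rearplate 0.045893594575519864 0.04410185767096851
rpR 0.0458924117374613 -0.04496285370542935
(-7, -5, -18) [334. 233.]
(7, -5, -18) [334. 188.]
(-7, -5, 18) [365. 252.]
(7, -5, 18) [366. 203.]
(-7, 5, -18) [304. 234.]
(7, 5, -18) [303. 189.]
(-7, 5, 18) [332. 254.]
(7, 5, 18) [332. 204.]
pos [ 0.4835 -0.061   0.4036] yaw -0.2 j [ 0.46  0.21 -0.44  1.66  0.09  1.29 -1.77]
pt [ 0.51201775 -0.06690906] tool 0.0291 0.0001
```

The predicted head outline matches the picture within 1 mm. I'll move over the bolt and descend.

```bash
python3 -m inch '[[[0.015,0,0,0,0,0,0.45],[0.029,0,0.02,0,0,0,0.45],[0.029,0,0.05,0,0,0,0.45],[0.029,0,0.08,0,0,0,0.45],[0.029,0,0.1,0,0,0,0.45],[0.029,0,0.1,0,0,0,0.45]]]'; python3 -c "
from h import *
st([(.512,-.067)])"; python3 -m inch '[[[0,0,0.02,0,0,0,0.45],[0,0,0.04,0,0,0,0.45],[0,0,0.06,0,0,0,0.45],[0,0,0.075,0,0,0,0.45],[0,0,0.084,0,0,0,0.45],[0,0,0.084,0,0,0,0.45],[0,0,0.084,0,0,0,0.45]]]'; python3 -c "
from h import *
st([(.512,-.067)])"
```

```text
clock: 7.55
position: [0.5103, -0.0668, 0.3003]
tcp_rot: [0.995, -0.1, -0.004, -0.0]
force: [-0.3, -0.0, 0.3]
finger_gap: 0.0386
grasp_force: 0.0
pos [ 0.5103 -0.0668  0.3003] yaw -0.2 j [ 0.43  0.36 -0.43  1.75  0.16  1.08 -1.82]
pt (0.512, -0.067) tool 0.0017 -0.0002
clock: 8.25
position: [0.5122, -0.0668, 0.2206]
tcp_rot: [0.995, -0.101, 0.001, -0.0]
force: [0.6, 0.2, 0.2]
finger_gap: 0.0387
grasp_force: 0.0
pos [ 0.5122 -0.0668  0.2206] yaw -0.202 j [ 0.4   0.46 -0.4   1.83  0.22  0.89 -1.87]
pt (0.512, -0.067) tool -0.0002 0.0003
```

Centred with no contact. Now a firm squeeze.

```bash
python3 -m inch '[[[0,0,0,0,0,0,0.2],[0,0,0,0,0,0,0.1],[0,0,0,0,0,0,0],[0,0,0,0,0,0,0],[0,0,0,0,0,0,0],[0,0,0,0,0,0,0],[0,0,0,0,0,0,0],[0,0,0,0,0,0,0],[0,0,0,0,0,0,0],[0,0,0,0,0,0,0]]]' 60
python3 - <<'E'
from h import *
st()
a=arm.get_image("side")[:,:,::-1][230:370,250:383];b=arm.get_image("scene")[:,:,::-1][170:310,240:373]
cv2.imwrite("pics/g.png",np.hstack([cv2.resize(i,(399,420),interpolation=2) for i in(b,a)]))
E
```

```text
clock: 9.25
position: [0.5121, -0.0669, 0.2208]
tcp_rot: [0.995, -0.101, 0.001, 0.0]
force: [0.1, 0.4, 6.1]
finger_gap: 0.009
grasp_force: 59.1
pos [ 0.5121 -0.0669  0.2208] yaw -0.202 j [ 0.4   0.46 -0.4   1.83  0.22  0.89 -1.87]
```

View pics/g.png

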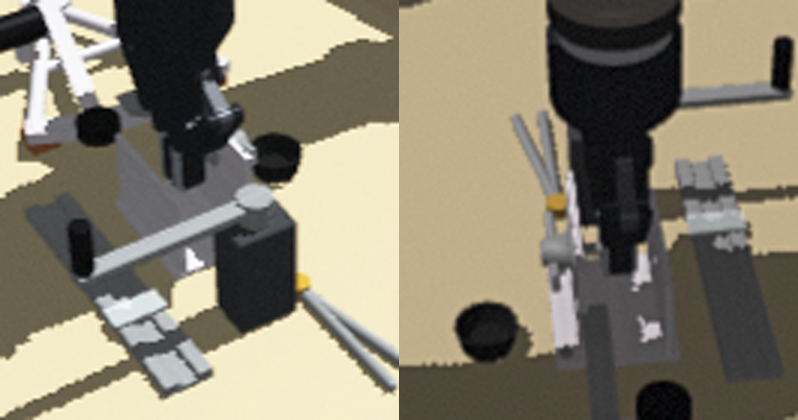

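The fingers close on the head with a 9 mm gap at 59 N, which matches the 10 mm flats, so it is flush and upright. I'll check the lever angle from the knob top at scene (266.7,245.3) and side (378,244).

Run:
```python
from h import *
X,e=tri(arm.calibration("scene"),(266.7,245.3),arm.calibration("side"),(378,244));d=X[:2]-[.532,.025]
th=np.arctan2(d[1],d[0])+np.pi/2+.2;s=arm.read_state();print(X,e,np.hypot(*d),th,s["grasp_force"],s["finger_gap"])
if th>1.47 and s["grasp_force"]>40: print(arm.hand_in())
```

```text
[0.64854556 0.00147312 0.13494463] [[-0.7, 0.2], [-0.8, -0.2]] 0.11889651942809316 1.5716047412997662 59.10481095314026 0.008872059037398817
the job is handed in; nothing more can be done
None
```

I handed the job in with the lever measured at about 1.57 rad (fully open) and the bolt head gripped by both flats at 59 N. A 9 mm finger gap on the 10 mm flats indicates it is upright. I didn't measure the bystanders' positions, but no push or force showed against any of them.

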